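# Unclip the refractometer and hold it to the inspection camera

## Robot

A 7-joint arm with a two-finger parallel gripper is mounted at the origin on the work surface. World frame = base frame: x ahead of the robot, y to its left, z up, the work surface at z = 0. Lengths are in mm, angles in rad, forces in N, time in s.
With the tool pointing down it reaches from about 425 to 825 mm from the base axis. Payload 3.6 kg.
Tool frame: the origin (TCP) lies on the centre line of the jaws, within the pads' length; the fingertips stand 11 mm ahead of it and the grasp point (between the pads) lies 8 mm behind it; z points along the fingers, y is the line along which they close (so a half turn about z gives the same grasp; the last joint's range is limited). The gripper opens to 85 mm and grips with 20 to 120 N. Pads are 22 mm wide; open, the fingers measure 114 mm over their backs; the gripper's body (76 mm by 85 mm) begins 54 mm behind the grasp point. The pads swing forward as they close: fully open they stand 13 mm farther back than shut.
Start: joints at [1.234, 0.615, -0.013, 1.423, 0.008, 1.103, -0.04], TCP at [198.794, -618.825, 242.297] pointing down, gripper open.
Joint ranges: [-3.12, 3.12], [-0.3, 2.06], [-1.34, 1.32], [0.26, 2.42], [-1.36, 4.5], [0.01, 1.98], [-2.84, 2.84]. Speed limits (rad/s): [2.79, 2.79, 3.14, 3.14, 3.14, 3.14, 3.14].

## Interface

Orientations are given as a unit quaternion [x, y, z, w].
In Python, from bench import get_state, cams, ticket gives the robot as it stands.
- The arm moves only by the tool carry_out, never from a script. Its argument "rows" is a list of rows, each an object of numbers: "dx", "dy", "dz": the shift along the tool's x, y, z scaled (see below); "spin": the turn about the tool's z scaled (see below). In form: [{"dx": .., "dy": .., "dz": .., "spin": ..}, ...]. A call has 1 to 20 rows; each row shifts and turns the commanded pose from where the row before left it, along the tool's axes as they then stand; what a row does not reach is not made up. The controller multiplies each number of a shift by 0.6 m and each number of a turn by pi/2 rad. A row lasts 1/12 s, in which the tool goes at most 41.7 mm and 7.16 degrees, less where a joint would pass 70% of its speed; a pose out of reach is approached as far as the arm can. A call with a number of a shift or a turn outside -1 to 1 is refused whole. A call with a gripper value outside its range is refused whole. "fingers" is the closure, from 0 (fully open) to 1 (shut), set as the call begins (left out, the last holds). The fingers move at their own pace and stop on an object; "squeeze" is the grip in N (left out, the last holds). Time passes only in rows, so rows that do not move let the fingers close. It gives the time, the measured TCP pose, the force, the opening and the grip force at its end, in the units of the state.
- get_state(): the state, without advancing time (a new reading comes with each control period).
- cams.grab_frame(name): name is "scene" or "top" or "wrist"; returns a dict with "img" (420x560x3 uint8, blue, green, red), "z_map" (420x560 float32, mm along the optical axis (not along the pixel's ray), 0 where there is no reading), "fx", "fy", "cx", "cy" (pixels), "k1" (the pictures are not rectified: a ray, as slopes to the right and down, at radius r is drawn at 1 + k1 r^2 times it, then the intrinsics apply), "R" (3x3) and "t" (3): a world point X has camera coordinates R X + t. Camera axes: x right, y down, z forward; pixel columns grow to the right and rows downward; lengths in mm; the calibration is good to about 2 mm. A picture is of the moment at which its call begins.
- ticket.sign_off(): hands the job in; it is judged then, once.
The state is a dict: "time_s": time; "joint_pos": joint angles; "qd": joint speeds; "joint_efforts": joint torques, N m; "tool_pos": TCP position; "ee_rot": TCP orientation; "contact_force": force on the tool from outside, world axes, zero at the start; "moment": the same for the moment, N m; "opening": opening from 0.0 (shut) to 1.0 (fully open); "grip_force": force on a finger pad.
Only numpy, scipy, OpenCV 4.12 (cv2) and the standard library are available. Lean on these libraries where they do the work, as an engineer would, in place of code of your own. Each camera call takes 0.05 s, during which the arm holds its last target. There are 200 camera calls.

## Task

Lift the hand refractometer out of its sprung clips on the tool rail and hold it up to the inspection camera so that its scale can be read: the eyepiece facing the lens about 3 cm in front of it, the barrel centred on and in line with the camera's line of sight (the camera is tipped up a little towards the light), the prism's cover plate on top. Finish still holding it there steadily in the gripper; do not touch the camera, leave the pH pen in its clips, and do not disturb the jars.

Things in the scene. Friction and masses are not known exactly. Their poses are not given: they have to be found in the camera images.
- refractometer: Hand refractometer, 177 mm long, 0.13-0.27 kg: round steel barrel (diameter 28) with a black ribbed rubber sleeve round its middle (46 x dia. 33: grip here), flared black eyepiece cup (diameter 33) at one end, steel prism block (37 x 26 x 22 high) at the other. Lies level, cover plate up, in either place of the rail. Origin on the barrel axis, mid-sleeve; +x to the prism, +z to the cover plate.
- eyepiece (a point): Centre of the refractometer's eyepiece end face, on the barrel axis at x = -88 mm from the refractometer's origin; same axes as the refractometer (+x into the instrument, towards the prism, whose end is at x = +89 mm; +z to the side of the prism's clear, white-edged cover plate, which does not move here).
- rack: Fixed bench-top tool rail: level flat steel bar 470 x 25 mm, 6 thick, top 84 mm above the bench, on two posts with foot plates (50 x 90, 6 high) 215 mm either side of the middle. Origin on the bench under the bar's middle, +x along the bar, z up. It has two places for instruments, clips_a and clips_b. An instrument in its clips has its +x along the rail's +x.
- clips_a (a point): Centre of one place on the rail (x = -120 mm), on the axis of a clipped barrel, 105 mm above the bench. Two upward-facing sprung steel clips, 40 mm either side of it along the bar, each 13 long, 33 wide, up to 122 mm above the bench. Their lips close over the barrel and spring apart when it is pulled straight up: about 8 to 18 N, over the hump after some 14 mm of lift.
- clips_b (a point): Centre of the other, equal place on the rail (x = +120 mm), also 105 mm above the bench. Between the two clips of a place 67 mm of the bar is free, and fingers can pass down on both sides of the bar there. The refractometer lies in one place, the pH pen in the other.
- ph_pen: Bystander: white plastic pH pen, 166 mm long, diameter 28, with a raised flat display housing (44 x 34) in its middle, a grey cap at one end and a clear cap at the other, lying in the other place of the rail. Origin on its axis at mid-length (within 4 mm). It must stay in its clips.
- camera: Inspection camera on a fixed stand: dark base plate 110 x 90, 12 high, 14 mm post, and a fork carrying the grey head (60 x 44 x 40 mm, tilt axis 185 mm above the bench) with a black lens barrel of diameter 37. Origin on the bench; with tilt 0 it looks level along +x, z up. No part of it stands more than 25 mm above the line of sight.
- camera_tilt (a joint): Upward tilt of the camera's line of sight above the horizontal, rad (0 = level, positive = looking up); set differently each time, 0 to 0.3, and not to be changed.
- lens (a point): Centre of the front of the camera's lens, 55 mm along the camera's +x from its origin and 185 mm above the bench when level (a little higher when tilted). Its +x is the line of sight out of the lens, tilt included; +y is level, +z is the upper side.
- jar1: Bystander: closed jar of jam with a gold-coloured metal lid, diameter 66, 88 mm high, standing on the bench; origin at the centre of its underside.
- jar2: Bystander: another such closed jar, same size.
There are look-alikes about, which are no part of the job. There is more than one size of the camera; the one meant has the size given above.

How it is judged (in metres and radians):
On the way:
1. the refractometer is out of its clips and carried by the fingers (z of refractometer in the frame of rack above 0.14 m and contact force between the fingers and refractometer above 1 N and contact force between refractometer and rack below 0.1 N), for 0.2 s.
At the end, for the whole second after the job is handed in: Held still by the fingers alone, eyepiece 15 to 45 mm in front of the lens and within 10 mm across and up of its line of sight, barrel within 0.13 rad of that line, prism end away from the camera, cover plate on top (roll within 0.26 rad); pH pen still clipped (x of eyepiece in the frame of lens between 0.015 and 0.045 m and y of eyepiece in the frame of lens between -0.01 and 0.01 m and z of eyepiece in the frame of lens between -0.01 and 0.01 m and x of refractometer in the frame of lens above 0.09 m and angle between the x axis of refractometer and the x axis of lens, either way round below 0.13 rad and angle between the z axis of refractometer and the z axis of lens, either way round below 0.26 rad and angle between refractometer's own z axis and vertical below 0.8 rad and height (world z) of refractometer above 0.15 m and contact force between the fingers and refractometer above 1 N and contact force between refractometer and rack below 0.1 N and contact force between refractometer and camera below 0.1 N and linear speed of refractometer below 0.02 m/s and angular speed of refractometer below 0.15 rad/s and z of ph_pen in the frame of rack between 0.098 and 0.112 m); the arm keeps its last pose, push and grip.
It fails at once if the camera is touched (contact force between camera and the fingers above 0.5 N or contact force between camera and the arm above 0.5 N or contact force between camera and refractometer above 0.5 N or distance of lens from where it was at the start of the episode above 0.006 m).
It fails at once if the pH pen is disturbed (distance of ph_pen from where it was at the start of the episode above 0.012 m).
It fails at once if a jar is pushed or knocked over (distance of any of jar1, jar2 from where it was at the start of the episode above 0.015 m or angle between any of jar1, jar2's own z axis and vertical above 0.3 rad).
It also fails if it takes over 35 s, if anything falls off the work surface, if the arm or the gripper's body presses on something with over 40 N, if the wrist force passes 120 N, or if a joint passes its speed limit or range.

## Working session

There is one attempt and no reset: what is moved stays moved. The work goes in short steps, Python scripts to look and compute and a tool call to move; the robot and the scene stay as the last step left them, time stands still between calls to the robot, and variables do not carry over. Pictures are saved under pics/ and viewed, at most 10 in all, crops included, and the job is handed in when it is done.

Besides the shell and the picture viewer there is one more tool, called after "Emit:" by a JSON object that holds its "method" and its "body", one argument or row to a line. carry_out: Moves the arm, as the interface text tells. Its arguments: {"type":"object","properties":{"rows":{"type":"array"},"fingers":{"type":"number"},"squeeze":{"type":"number"}},"required":["rows"]}

```bash
mkdir -p pics; ls
cat > h.py <<'E'
import numpy as np,cv2
from bench import get_state,cams,ticket
def grab(n): return cams.grab_frame(n)
def undist(f,px):
    K=np.array([[f['fx'],0,f['cx']],[0,f['fy'],f['cy']],[0,0,1.]])
    return cv2.undistortPoints(np.array(px,float).reshape(-1,1,2),K,np.array([f['k1'],0,0,0,0.])).reshape(-1,2)
def ray(f,px):
    s=undist(f,px);R=np.array(f['R']);t=np.array(f['t'])
    d=np.c_[s,np.ones(len(s))]@R
    return -R.T@t,d
def plane(f,px,z):
    o,d=ray(f,px);return o+d*((z-o[2])/d[:,2])[:,None]
def depth(f,px):
    o,d=ray(f,px);p=np.round(np.array(px)).astype(int).reshape(-1,2)
    return o+d*np.array(f['z_map'])[p[:,1],p[:,0]][:,None]
def cloud(f):
    h,w=f['z_map'].shape;v,u=np.mgrid[:h,:w]
    o,d=ray(f,np.c_[u.ravel(),v.ravel()])
    P=o+d*np.array(f['z_map']).ravel()[:,None]
    P[np.array(f['z_map']).ravel()==0]=np.nan
    return P.reshape(h,w,3)
E
python3 - <<'E'
from h import *
print(get_state())
for n in('scene','top','wrist'):
    f=grab(n);cv2.imwrite(f'pics/{n}0.png',f['img']);np.save(f'pics/{n}0.npy',f,allow_pickle=True)
    print(n,f['fx'],f['cx'],f['cy'],f['k1'],np.round(-np.array(f['R']).T@f['t']),np.round(f['R'],2).tolist(),(f['z_map']>0).mean())
E
```

```text
pics
{'time_s': 0.0, 'joint_pos': array([ 1.2334948 ,  0.61590317, -0.01262675,  1.42493044,  0.00811829,
        1.10340044, -0.04039064]), 'qd': array([ 0.00132278, -0.00010313,  0.00172379, -0.00209445,  0.00079774,
       -0.00025464, -0.00018748]), 'joint_efforts': array([ 4.61910088e-05, -4.69228721e+01,  2.59216726e-01, -1.71038836e+01,
        9.98827571e-03,  9.51176626e-03,  5.04250593e-06]), 'tool_pos': array([ 198.56415155, -618.1401356 ,  241.1380559 ]), 'ee_rot': array([ 9.87941566e-01,  1.54821784e-01, -2.24436006e-04, -1.27586100e-03]), 'contact_force': array([ 0.68578575, -0.61513775, -0.10353805]), 'moment': array([0.0538638 , 0.05158121, 0.00901854]), 'grip_force': 0.0, 'opening': 0.9958257791401028}
scene 499.21942196969957 284.84609879335187 203.06268123490347 -0.15171744571484674 [1096.  534. 1378.] [[-0.75, 0.66, 0.01], [0.55, 0.64, -0.53], [-0.36, -0.39, -0.85]] 0.9961054421768708
top 497.6134764303789 278.4633417214523 203.5613902042033 -0.028840832347034717 [ 473.  -44. 1235.] [[-0.02, -1.0, -0.02], [-1.0, 0.02, -0.1], [0.1, 0.01, -1.0]] 0.9961054421768708
wrist 296.840300225682 278.7738136825548 207.33237443103343 -0.03975567499960761 [ 273. -594.  372.] [[0.31, -0.95, -0.0], [-0.91, -0.29, 0.3], [-0.29, -0.09, -0.95]] 0.9959396258503401
```

View pics/scene0.png

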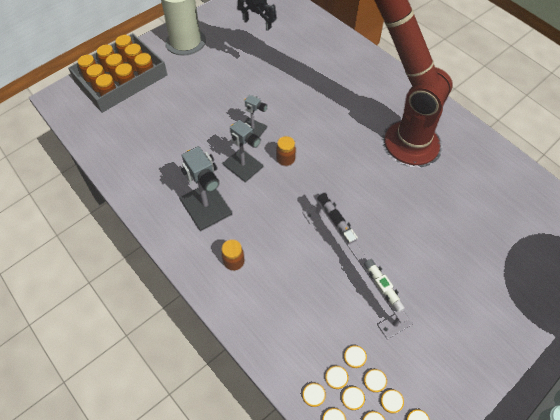

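View pics/top0.png

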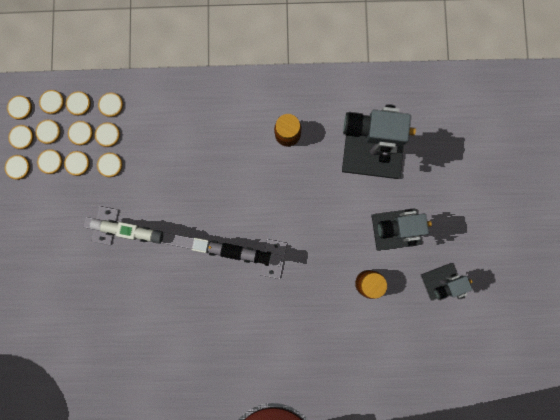

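The scene shows the rail with the refractometer (scene ~(338,218), top (231,251), prism towards top (200,245), eyepiece at (262,257)). The pH pen is at top (127,230). There are three cameras at top (378,135) large, (402,228) medium and (448,285) small. The jars are at (288,130) and (372,285). The lidded jars at the left are clutter. Candidates for the instrument are the black/steel one at (231,251) and the white pen with a green display at (127,230). By the description it is (231,251). The camera is chosen by base size, which I measure now.

Run:
```python
from h import *
T=np.load('pics/top0.npy',allow_pickle=True).item();S=np.load('pics/scene0.npy',allow_pickle=True).item()
C=cloud(T);CS=cloud(S)
tab=C[300:330,150:250,2];print('table z',np.nanmean(tab),np.nanstd(tab))
# bases: dark pixels near plane height
g=T['img'].max(2)
for n,(u0,u1,v0,v1) in dict(big=(335,420,95,185),med=(365,435,200,255),small=(415,480,258,305)).items():
    P=C[v0:v1,u0:u1];k=(g[v0:v1,u0:u1]<70)&(P[...,2]>7)&(P[...,2]<22)
    q=P[k];r=cv2.minAreaRect(q[:,:2].astype(np.float32));print(n,k.sum(),np.round(q.mean(0)),r)
    hi=P[P[...,2]>120];print('  top z',np.nanpercentile(hi[:,2],[5,50,95,99]) if len(hi) else 0,np.round(hi.mean(0)) if len(hi) else 0)
# instruments
for n,(u0,u1,v0,v1) in dict(refr=(172,290,225,280),pen=(80,165,205,250)).items():
    P=C[v0:v1,u0:u1];q=P[P[...,2]>98]
    r=cv2.minAreaRect(q[:,:2].astype(np.float32));print(n,len(q),q.mean(0),r,np.percentile(q[:,2],[50,90,99]))
a=cv2.resize(T['img'][195:295,170:300],None,fx=4,fy=4,interpolation=2)
b=cv2.resize(S['img'][110:230,170:270],None,fx=3.3334,fy=3.3334,interpolation=2)[:400]
cv2.imwrite('pics/crop1.png',np.hstack([a[:,:460],b]))
```

```text
table z -1.0094494218175796 2.410734268390933
big 1669 [ 697. -254.   15.] ((705.5307006835938, -262.99749755859375), (144.89491271972656, 96.40629577636719), 81.3719711303711)
  top z [200.49108873 264.12297211 269.36711424 270.77817504] [ 714. -237.  256.]
med 621 [ 517. -295.   11.] ((522.6781616210938, -313.8746032714844), (89.53292846679688, 110.66364288330078), 6.438971042633057)
  top z [155.43858903 201.9333299  206.21660005 207.48835734] [ 519. -292.  197.]
small 347 [ 401. -409.    9.] ((393.7966613769531, -417.90478515625), (65.37144470214844, 81.30558776855469), 18.975421905517578)
  top z [136.35620199 150.5796672  155.34866243 156.91370283] [ 389. -402.  148.]
refr 1057 [476.99294025  80.81539439 115.34335478] ((476.94598388671875, 81.77243041992188), (177.6927032470703, 34.413658142089844), 77.91114807128906) [115.57794904 119.83113481 122.57857582]
pen 976 [528.04048414 317.04019665 115.33842403] ((529.0414428710938, 321.683349609375), (166.65673828125, 34.45806884765625), 77.36753845214844) [116.01184958 119.72470591 122.07912587]
```

View pics/crop1.png

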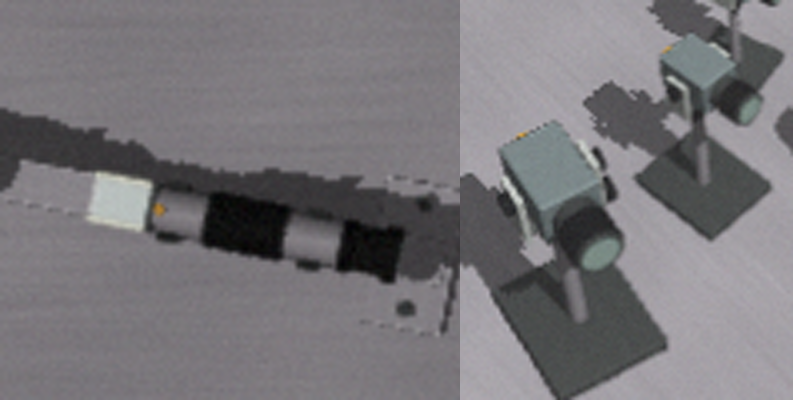

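```bash
cat > cam.py <<'E'
from h import *
def plane_fit(q):
    for _ in range(6):
        c=q.mean(0);n=np.linalg.svd(q-c)[2][2];n*=np.sign(n[2]);d=(q-c)@n;q=q[abs(d)<max(2*d.std(),2)]
    return c,n,len(q),d.std()
def avg(n,N=12):
    fs=[grab(n) for _ in range(N)];f=fs[0];f['z_map']=np.median([x['z_map'] for x in fs],0);f['img']=np.mean([x['img'] for x in fs],0).astype(np.uint8);return f
E
python3 - <<'E'
from cam import *
for n in('top','scene'):
    f=avg(n);np.save(f'pics/{n}1.npy',f,allow_pickle=True);C=cloud(f);im=f['img'].astype(int)
    near=(abs(C[...,0]-522)<60)&(abs(C[...,1]+300)<80)
    hsv=cv2.cvtColor(f['img'],cv2.COLOR_BGR2HSV)
    tab=C[(abs(C[...,0]-600)<40)&(abs(C[...,1]+100)<60)];print(n,'table',tab[:,2].mean(),tab[:,2].std())
    gm=near&(C[...,2]>185)&(hsv[...,1]>25)&(hsv[...,2]>75)
    print('gray',gm.sum());q=C[gm];c,nn,k,s=plane_fit(q[q[:,2]>192]);print(' plane',c,nn,k,s)
    a,b,cc=cv2.minAreaRect(q[:,:2].astype(np.float32));print(' rect',a,b,cc)
    dm=near&(C[...,2]>150)&(hsv[...,2]<60);q=C[dm];print(' dark',dm.sum(),q.mean(0),q.min(0),q.max(0))
    v,u=np.nonzero(dm);print(' dark px',u.min(),u.max(),v.min(),v.max())
    bm=near&(C[...,2]>4)&(C[...,2]<24)&(hsv[...,2]<75);q=C[bm];print(' base',bm.sum(),q[:,2].mean(),cv2.minAreaRect(q[:,:2].astype(np.float32)))
    for nm,cen in(('refr',(477,81.8)),('pen',(529,321.7))):
        m=(np.hypot(C[...,0]-cen[0],C[...,1]-cen[1])<110)&(C[...,2]>99);q=C[m];print(nm,m.sum(),cv2.minAreaRect(q[:,:2].astype(np.float32)),np.percentile(q[:,2],[50,90,98]))
f=np.load('pics/scene1.npy',allow_pickle=True).item()
cv2.imwrite('pics/crop2.png',cv2.resize(f['img'][105:185,215:285],None,fx=7,fy=7,interpolation=cv2.INTER_CUBIC))
E
```

```text
top table -1.081554824420746 0.8356376097006987
gray 224
 plane [ 523.94315724 -307.52094284  203.84366079] [ 0.00668391 -0.02514922  0.99966136] 192 0.6393505663771445
 rect (520.598876953125, -293.704345703125) (40.294254302978516, 110.42711639404297) 5.093090057373047
 dark 370 [ 517.09075835 -264.87003863  196.76633677] [ 485.6543993  -344.96025025  154.76624136] [ 557.0058506  -237.82568188  205.16110794]
 dark px 378 429 209 243
 base 676 10.827123822503863 ((522.7513427734375, -314.1846923828125), (89.66596221923828, 110.30960083007812), 6.305656909942627)
refr 1061 ((476.95404052734375, 81.89810180664062), (177.903076171875, 34.43400192260742), 77.90416717529297) [115.56950551 119.17191242 120.26115285]
pen 979 ((529.084716796875, 321.62811279296875), (164.3853302001953, 34.4661979675293), 77.44066619873047) [116.65216136 118.81896291 119.82128209]
scene table -0.2926252835425688 1.0742233955335065
gray 90
 plane [ 523.90877612 -304.41526088  205.15702768] [ 0.0230394  -0.02821842  0.99933623] 62 0.7899585825283874
 rect (519.3619384765625, -290.62298583984375) (36.854881286621094, 109.03758239746094) 10.047242164611816
 dark 99 [ 526.33975801 -259.53800087  197.24516152] [ 482.61433094 -306.50590485  150.47219687] [ 556.21773874 -236.59490934  206.30185989]
 dark px 232 258 124 145
 base 140 11.391870436615552 ((524.3914184570312, -309.42059326171875), (85.4671630859375, 108.857421875), 5.250096797943115)
refr 605 ((476.06488037109375, 83.6939468383789), (174.93716430664062, 34.36585998535156), 78.66875457763672) [116.27810884 119.83006119 121.32517132]
pen 689 ((527.4005737304688, 324.9236755371094), (166.54847717285156, 37.057861328125), 78.05811309814453) [117.82099547 120.36407661 121.63499839]
```

View pics/crop2.png

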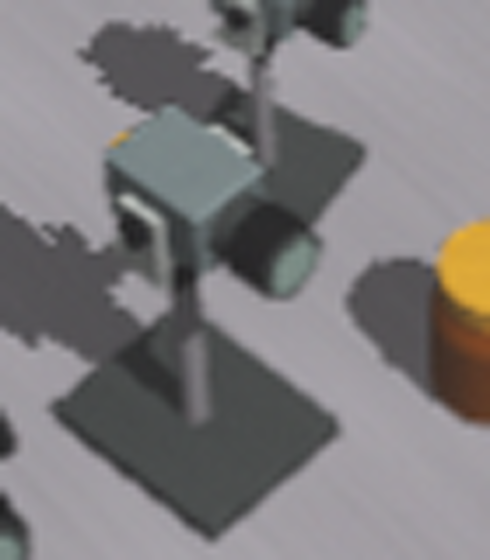

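The crop shows the medium camera: head top near level at crop (185,160), lens glass at (295,260), looking towards +y. The base measures 110 x 90, so it is the one meant. Head-top normal gives a tilt of about 0.03. Next I refine the lens position and table bias.

Run:
```python
from cam import *
for n in('top','scene'):
    f=np.load(f'pics/{n}1.npy',allow_pickle=True).item();C=cloud(f)
    m=(abs(C[...,0]-560)<120)&(C[...,1]>-215)&(C[...,1]<-20)&(C[...,2]<15);print(n,'table',plane_fit(C[m]))
    hsv=cv2.cvtColor(f['img'],cv2.COLOR_BGR2HSV)
    near=(abs(C[...,0]-518)<28)&(C[...,1]>-285)&(C[...,1]<-225)&(C[...,2]>165)
    q=C[near&(hsv[...,2]<75)]
    for y in range(-280,-232,5):
        s=q[(q[:,1]>=y)&(q[:,1]<y+5)]
        if len(s)>3: print(y,len(s),'x',s[:,0].min().round(1),s[:,0].max().round(1),'mid',(s[:,0].min()+s[:,0].max()).round(1)/2,'z95',np.percentile(s[:,2],95).round(1), 'ymax',s[:,1].max().round(1))
# lens glass in scene
f=np.load('pics/scene1.npy',allow_pickle=True).item();C=cloud(f);hsv=cv2.cvtColor(f['img'],cv2.COLOR_BGR2HSV)
m=np.zeros(hsv.shape[:2],bool);m[133:150,250:263]=1
g=m&(hsv[...,2]>75)&(hsv[...,1]>35)&(C[...,2]>150);v,u=np.nonzero(g);print('glass',len(u),u.min(),u.max(),v.min(),v.max(),u.mean(),v.mean(),np.median(C[g],0),C[g].mean(0))
# rail: clip tops and refr axis from each view, barrel/prism heights
for n in('top','scene'):
    f=np.load(f'pics/{n}1.npy',allow_pickle=True).item();C=cloud(f);hsv=cv2.cvtColor(f['img'],cv2.COLOR_BGR2HSV)
    d=np.array([.2105,.9776]);e=np.array([-d[1],d[0]]);L=(C[...,:2]-[477,82])@d;W=(C[...,:2]-[477,82])@e
    b=(abs(W)<25)&(abs(L)<95)&(C[...,2]>95);blk=b&(hsv[...,2]<55)
    print(n,'sleeve L',np.percentile(L[blk&(abs(L)<40)],[1,99]),'W',np.percentile(W[blk&(abs(L)<20)],[1,99]),'z top',np.percentile(C[...,2][blk&(abs(L)<20)],[50,97]),'all L',np.percentile(L[b],[.5,99.5]))
    for l in range(-85,90,10):
        s=b&(L>=l)&(L<l+10);print('  ',l,s.sum(),np.median(W[s]).round(1),np.percentile(C[...,2][s],90).round(1),end=';')
    print()
```

```text
top table (array([ 559.91462293, -118.99713632,   -1.06262512]), array([5.09581310e-04, 2.59183497e-04, 9.99999837e-01]), 7197, np.float64(0.7871135110757101))
-280 34 x 498.5 540.5 mid 519.5 z95 200.6 ymax -275.1
-275 42 x 503.0 540.0 mid 521.5 z95 200.7 ymax -270.1
-270 32 x 502.9 532.5 mid 517.75 z95 201.3 ymax -265.2
-265 42 x 499.1 534.6 mid 516.85 z95 203.5 ymax -260.3
-260 41 x 499.1 534.9 mid 517.05 z95 203.9 ymax -255.2
-255 45 x 499.2 535.0 mid 517.1 z95 204.0 ymax -250.0
-250 40 x 497.3 532.8 mid 515.1 z95 204.7 ymax -245.5
-245 53 x 499.3 533.0 mid 516.15 z95 203.8 ymax -240.0
-240 14 x 512.8 531.4 mid 522.1 z95 200.4 ymax -237.7
scene table (array([ 5.64161843e+02, -1.16529318e+02, -3.13452665e-01]), array([ 5.40724697e-04, -2.64470178e-04,  9.99999819e-01]), 3427, np.float64(0.9241809850271343))
-275 7 x 505.9 540.7 mid 523.3 z95 199.8 ymax -271.0
-270 9 x 513.0 533.9 mid 523.45 z95 200.7 ymax -266.0
-265 11 x 502.1 532.5 mid 517.3 z95 204.5 ymax -260.3
-260 17 x 503.2 533.8 mid 518.5 z95 205.3 ymax -255.2
-255 15 x 507.4 534.7 mid 521.05 z95 205.2 ymax -250.0
-250 14 x 504.9 533.8 mid 519.4 z95 206.2 ymax -245.4
-245 21 x 501.8 532.9 mid 517.35 z95 204.8 ymax -240.1
-240 12 x 508.3 531.5 mid 519.9 z95 203.7 ymax -235.6Traceback (most recent call last):
  File "<stdin>", line 14, in <module>
    return umr_minimum(a, axis, None, out, keepdims, initial, where)
ValueError: zero-size array to reduction operation minimum which has no identity
```

Emit:
{"method": "carry_out", "body": {
  "rows": [
    {"spin":-0.074,"dz":-0.011},
    {"spin":-0.074,"dz":-0.011},
    {"spin":-0.074,"dz":-0.011},
    {"spin":-0.074,"dz":-0.011},
    {"spin":-0.074,"dz":-0.011},
    {"spin":-0.074,"dz":-0.011},
    {"spin":-0.074,"dz":-0.011},
    {"spin":-0.074,"dz":-0.011},
    {"spin":-0.074,"dz":-0.011},
    {},
    {}
  ],
  "fingers": 0
}}

```text
invalid input
```

Emit:
{"method": "carry_out", "body": {
  "rows": [
    {"dx":0.046,"dy":0.019},
    {"dx":0.046,"dy":0.019},
    {"dx":0.046,"dy":0.019},
    {"dx":0.046,"dy":0.019},
    {"dx":0.046,"dy":0.019},
    {"dx":0.046,"dy":0.019},
    {"dx":0.046,"dy":0.019},
    {"dx":0.046,"dy":0.019},
    {"dx":0.046,"dy":0.019},
    {"dx":0.046,"dy":0.019},
    {"dx":0.046,"dy":0.019},
    {"dx":0.046,"dy":0.019},
    {"dx":0.046,"dy":0.019},
    {},
    {}
  ]
}}

```text
invalid input
```

Emit:
{"method": "carry_out", "body": {
  "rows": [
    {"dx":0,"dy":0,"dz":-0.011,"spin":-0.074},
    {"dx":0,"dy":0,"dz":-0.011,"spin":-0.074},
    {"dx":0,"dy":0,"dz":-0.011,"spin":-0.074},
    {"dx":0,"dy":0,"dz":-0.011,"spin":-0.074},
    {"dx":0,"dy":0,"dz":-0.011,"spin":-0.074},
    {"dx":0,"dy":0,"dz":-0.011,"spin":-0.074},
    {"dx":0,"dy":0,"dz":-0.011,"spin":-0.074},
    {"dx":0,"dy":0,"dz":-0.011,"spin":-0.074},
    {"dx":0,"dy":0,"dz":-0.011,"spin":-0.074},
    {"dx":0,"dy":0,"dz":0,"spin":0},
    {"dx":0,"dy":0,"dz":0,"spin":0}
  ],
  "fingers": 0
}}

```text
time_s: 2.27
tool_pos: [198.6, -619.0, 301.9]
ee_rot: [0.78, 0.626, 0.0, 0.0]
contact_force: [0.4, 0.1, -0.1]
opening: 0.998
grip_force: 0.0
```

Emit:
{"method": "carry_out", "body": {
  "rows": [
    {"dx":0.046,"dy":0.019,"dz":0,"spin":0},
    {"dx":0.046,"dy":0.019,"dz":0,"spin":0},
    {"dx":0.046,"dy":0.019,"dz":0,"spin":0},
    {"dx":0.046,"dy":0.019,"dz":0,"spin":0},
    {"dx":0.046,"dy":0.019,"dz":0,"spin":0},
    {"dx":0.046,"dy":0.019,"dz":0,"spin":0},
    {"dx":0.046,"dy":0.019,"dz":0,"spin":0},
    {"dx":0.046,"dy":0.019,"dz":0,"spin":0},
    {"dx":0.046,"dy":0.019,"dz":0,"spin":0},
    {"dx":0.046,"dy":0.019,"dz":0,"spin":0},
    {"dx":0.046,"dy":0.019,"dz":0,"spin":0},
    {"dx":0.046,"dy":0.019,"dz":0,"spin":0},
    {"dx":0.046,"dy":0.019,"dz":0,"spin":0},
    {"dx":0,"dy":0,"dz":0,"spin":0},
    {"dx":0,"dy":0,"dz":0,"spin":0}
  ]
}}

```text
time_s: 3.52
tool_pos: [420.8, -297.5, 301.5]
ee_rot: [0.778, 0.629, 0.0, -0.0]
contact_force: [-0.4, -0.7, 0.6]
opening: 1.004
grip_force: 0.0
```

Emit:
{"method": "carry_out", "body": {
  "rows": [
    {"dx":0.046,"dy":-0.003,"dz":0,"spin":0},
    {"dx":0.046,"dy":-0.003,"dz":0,"spin":0},
    {"dx":0.046,"dy":-0.003,"dz":0,"spin":0},
    {"dx":0.046,"dy":-0.003,"dz":0,"spin":0},
    {"dx":0.046,"dy":-0.003,"dz":0,"spin":0},
    {"dx":0.046,"dy":-0.003,"dz":0,"spin":0},
    {"dx":0.046,"dy":-0.003,"dz":0,"spin":0},
    {"dx":0.046,"dy":-0.003,"dz":0,"spin":0},
    {"dx":0.046,"dy":-0.003,"dz":0,"spin":0},
    {"dx":0.046,"dy":-0.003,"dz":0,"spin":0},
    {"dx":0.046,"dy":-0.003,"dz":0,"spin":0},
    {"dx":0.046,"dy":-0.003,"dz":0,"spin":0},
    {"dx":0.046,"dy":-0.003,"dz":0,"spin":0},
    {"dx":0.046,"dy":-0.003,"dz":0,"spin":0},
    {"dx":0,"dy":0,"dz":0,"spin":0},
    {"dx":0,"dy":0,"dz":0,"spin":0},
    {"dx":0,"dy":0,"dz":0,"spin":0}
  ]
}}

```text
time_s: 4.93
tool_pos: [477.2, 81.3, 301.3]
ee_rot: [0.78, 0.626, -0.001, 0.0]
contact_force: [1.3, -1.3, -0.5]
opening: 0.998
grip_force: 0.0
```

```bash
cat > meas.py <<'E'
from cam import *
def refr(f,cen,d,zlo,zhi,lab=''):
    C=cloud(f);hsv=cv2.cvtColor(f['img'],cv2.COLOR_BGR2HSV);d=np.array(d)/np.hypot(*d);e=np.array([-d[1],d[0]])
    L=(C[...,:2]-cen)@d;W=(C[...,:2]-cen)@e
    b=(abs(W)<25)&(abs(L)<100)&(C[...,2]>zlo)&(C[...,2]<zhi)
    print(lab,'ends',np.percentile(L[b],[.5,99.5]).round(1),[(l,int((s:=b&(L>=l)&(L<l+14)).sum()),((np.percentile(W[s],2)+np.percentile(W[s],98))/2).round(1),np.percentile(C[...,2][s],92).round(1)) for l in range(-88,90,16) if (b&(L>=l)&(L<l+14)).sum()>5])
    blk=b&(hsv[...,2]<60)&(abs(L)<40);print(' sleeve L',np.percentile(L[blk],[2,98]).round(1) if blk.any() else None)
E
python3 - <<'E'
from meas import *
s=get_state();print(s['time_s'],s['tool_pos'],s['ee_rot'],s['joint_pos'])
w=avg('wrist',3);cv2.imwrite('pics/wrist1.png',w['img'])
refr(w,(477,82),(.2105,.9776),98,130,'wrist')
for n in('top','scene'): refr(np.load(f'pics/{n}1.npy',allow_pickle=True).item(),(477,82),(.2105,.9776),98,130,n)
E
```

```text
4.9333 [477.21114426  81.27382053 301.26455564] [ 7.79636289e-01  6.26231913e-01 -8.57571841e-04  3.36431156e-04] [ 0.16990934  0.33391455 -0.52342256  1.7840453   0.1887706   1.07461322
 -0.63757832]
wrist ends [-86.4  88.8] [(-88, 301, np.float64(1.3), np.float64(120.2)), (-72, 234, np.float64(1.1), np.float64(119.0)), (-56, 300, np.float64(1.1), np.float64(118.7)), (-40, 354, np.float64(1.2), np.float64(118.5)), (-24, 315, np.float64(0.9), np.float64(120.3)), (-8, 351, np.float64(0.8), np.float64(120.3)), (8, 364, np.float64(0.7), np.float64(120.2)), (24, 351, np.float64(0.5), np.float64(118.6)), (40, 401, np.float64(1.3), np.float64(119.5)), (56, 376, np.float64(0.9), np.float64(114.9)), (72, 409, np.float64(0.8), np.float64(114.6)), (88, 31, np.float64(0.9), np.float64(114.6))]
 sleeve L [-21.7  22.3]
top ends [-88.4  87.4] [(-88, 82, np.float64(0.0), np.float64(119.9)), (-72, 78, np.float64(-0.2), np.float64(118.5)), (-56, 83, np.float64(-0.3), np.float64(118.3)), (-40, 86, np.float64(-0.3), np.float64(118.6)), (-24, 90, np.float64(-0.1), np.float64(120.2)), (-8, 92, np.float64
[... 195 characters left out ...]
p.float64(114.8)), (72, 77, np.float64(-0.3), np.float64(114.5))]
 sleeve L [-37.3  36.2]
scene ends [-85.   88.6] [(-88, 44, np.float64(-1.3), np.float64(120.6)), (-72, 33, np.float64(-0.5), np.float64(118.7)), (-56, 42, np.float64(0.3), np.float64(119.3)), (-40, 54, np.float64(1.1), np.float64(119.7)), (-24, 43, np.float64(-0.4), np.float64(121.2)), (-8, 46, np.float64(-0.6), np.float64(121.2)), (8, 47, np.float64(-0.8), np.float64(121.0)), (24, 44, np.float64(-1.2), np.float64(118.5)), (40, 54, np.float64(1.2), np.float64(119.9)), (56, 52, np.float64(2.1), np.float64(116.9)), (72, 53, np.float64(2.2), np.float64(117.0)), (88, 9, np.float64(2.9), np.float64(115.9))]
 sleeve L [-31.2  23.5]
```

View pics/wrist1.png

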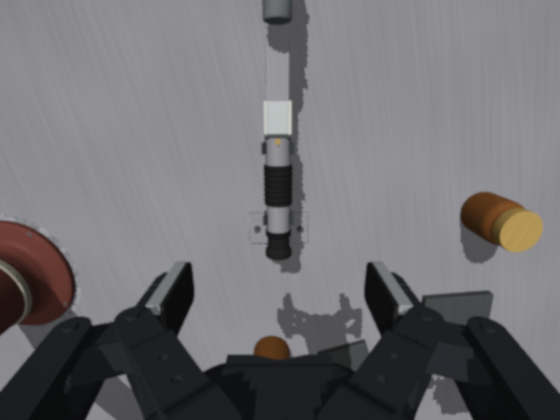

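The wrist view shows the sleeve centred at (278,187) under the jaws, with its axis along tool x and the prism at (278,118). Heights from three views agree, with the sleeve top at about 120 mm and so the axis at about 104. I descend and grip.

Emit:
{"method": "carry_out", "body": {
  "rows": [
    {"dx":0.001,"dy":0,"dz":0.02,"spin":0},
    {"dx":0,"dy":0,"dz":0.02,"spin":0},
    {"dx":0,"dy":0,"dz":0.02,"spin":0},
    {"dx":0,"dy":0,"dz":0.02,"spin":0},
    {"dx":0,"dy":0,"dz":0.02,"spin":0},
    {"dx":0,"dy":0,"dz":0.02,"spin":0},
    {"dx":0,"dy":0,"dz":0.02,"spin":0},
    {"dx":0,"dy":0,"dz":0.02,"spin":0},
    {"dx":0,"dy":0,"dz":0.02,"spin":0},
    {"dx":0,"dy":0,"dz":0.02,"spin":0},
    {"dx":0,"dy":0,"dz":0.02,"spin":0},
    {"dx":0,"dy":0,"dz":0.02,"spin":0},
    {"dx":0,"dy":0,"dz":0.02,"spin":0},
    {"dx":0,"dy":0,"dz":0.02,"spin":0},
    {"dx":0,"dy":0,"dz":0.02,"spin":0},
    {"dx":0,"dy":0,"dz":0.02,"spin":0},
    {"dx":0,"dy":0,"dz":0.02,"spin":0},
    {"dx":0,"dy":0,"dz":0,"spin":0},
    {"dx":0,"dy":0,"dz":0,"spin":0}
  ]
}}

```text
time_s: 6.67
tool_pos: [477.2, 82.9, 97.5]
ee_rot: [0.779, 0.627, -0.001, -0.0]
contact_force: [-0.1, -0.4, -0.2]
opening: 1.005
grip_force: 0.0
```

Emit:
{"method": "carry_out", "body": {
  "rows": [
    {"dx":0,"dy":0,"dz":0,"spin":0},
    {"dx":0,"dy":0,"dz":0,"spin":0},
    {"dx":0,"dy":0,"dz":0,"spin":0},
    {"dx":0,"dy":0,"dz":0,"spin":0},
    {"dx":0,"dy":0,"dz":0,"spin":0},
    {"dx":0,"dy":0,"dz":0,"spin":0},
    {"dx":0,"dy":0,"dz":0,"spin":0},
    {"dx":0,"dy":0,"dz":0,"spin":0},
    {"dx":0,"dy":0,"dz":0,"spin":0},
    {"dx":0,"dy":0,"dz":0,"spin":0}
  ],
  "fingers": 1,
  "squeeze": 80
}}

```text
time_s: 7.5
tool_pos: [476.8, 84.2, 98.6]
ee_rot: [0.778, 0.628, -0.0, -0.0]
contact_force: [-2.2, -0.4, 5.8]
opening: 0.354
grip_force: 78.4
```

Emit:
{"method": "carry_out", "body": {
  "rows": [
    {"dx":0,"dy":0,"dz":-0.005,"spin":0},
    {"dx":0,"dy":0,"dz":-0.005,"spin":0},
    {"dx":0,"dy":0,"dz":-0.005,"spin":0},
    {"dx":0,"dy":0,"dz":-0.005,"spin":0},
    {"dx":0,"dy":0,"dz":-0.005,"spin":0},
    {"dx":0,"dy":0,"dz":-0.005,"spin":0},
    {"dx":0,"dy":0,"dz":-0.005,"spin":0},
    {"dx":0,"dy":0,"dz":-0.005,"spin":0},
    {"dx":0,"dy":0,"dz":-0.01,"spin":0},
    {"dx":0,"dy":0,"dz":-0.02,"spin":0},
    {"dx":0,"dy":0,"dz":-0.03,"spin":0},
    {"dx":0,"dy":0,"dz":-0.03,"spin":0},
    {"dx":0,"dy":0,"dz":-0.03,"spin":0},
    {"dx":0,"dy":0,"dz":-0.03,"spin":0},
    {"dx":0,"dy":0,"dz":-0.02,"spin":0},
    {"dx":0,"dy":0,"dz":0,"spin":0},
    {"dx":0,"dy":0,"dz":0,"spin":0},
    {"dx":0,"dy":0,"dz":0,"spin":0}
  ]
}}

```text
time_s: 9.0
tool_pos: [476.9, 83.6, 223.4]
ee_rot: [0.779, 0.628, -0.0, -0.0]
contact_force: [0.3, 0.9, -1.7]
opening: 0.348
grip_force: 81.8
```

Run:
```python
from meas import *
s=get_state();print(s['time_s'],s['tool_pos'],s['ee_rot'],s['contact_force'],s['grip_force'],s['opening'])
w=avg('wrist',3);cv2.imwrite('pics/wrist2.png',w['img'])
p=s['tool_pos'];a=2*np.arctan2(s['ee_rot'][1],s['ee_rot'][0])
refr(w,p[:2],(np.cos(a),np.sin(a)),p[2]-20,p[2]+40,'wrist')
```

```text
9.0 [476.8955245   83.63073041 223.39958329] [ 7.78550125e-01  6.27582346e-01 -3.16182951e-04 -4.35696309e-05] [ 0.34176894  0.86562208 -1.72673724] 81.8274450302124 0.34837884217143805
wrist ends [-33.1  86.6] [(-40, 641, np.float64(-0.3), np.float64(242.8)), (-24, 1559, np.float64(0.0), np.float64(245.0)), (-8, 2401, np.float64(-0.2), np.float64(250.2)), (8, 4075, np.float64(-0.0), np.float64(259.6)), (24, 1922, np.float64(0.1), np.float64(242.9)), (40, 2290, np.float64(0.1), np.float64(244.0)), (56, 2614, np.float64(0.2), np.float64(239.4)), (72, 2952, np.float64(0.1), np.float64(239.3))]
 sleeve L [-22.7  20.8]
```

View pics/wrist2.png

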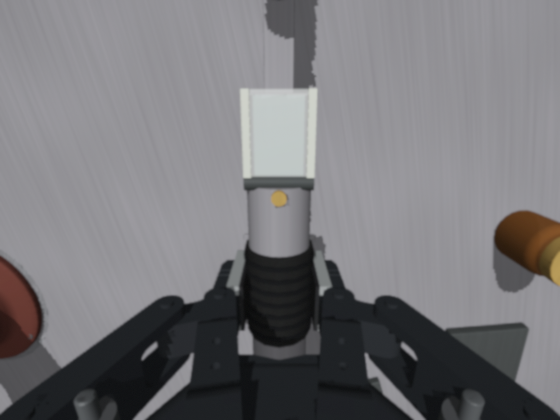

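Emit:
{"method": "carry_out", "body": {
  "rows": [
    {"dx":0,"dy":0,"dz":0,"spin":-0.042},
    {"dx":0,"dy":0,"dz":0,"spin":-0.042},
    {"dx":0,"dy":0,"dz":0,"spin":-0.042},
    {"dx":0,"dy":0,"dz":0,"spin":-0.042},
    {"dx":0,"dy":0,"dz":0,"spin":-0.042},
    {"dx":-0.02,"dy":0.005,"dz":0.005,"spin":0},
    {"dx":-0.02,"dy":0,"dz":0.005,"spin":0},
    {"dx":-0.02,"dy":0,"dz":0.006,"spin":0},
    {"dx":-0.02,"dy":0,"dz":0.006,"spin":0},
    {"dx":-0.02,"dy":0,"dz":0.006,"spin":0},
    {"dx":-0.02,"dy":0,"dz":0.006,"spin":0},
    {"dx":-0.02,"dy":0,"dz":0.006,"spin":0},
    {"dx":-0.02,"dy":0,"dz":0.006,"spin":0},
    {"dx":-0.02,"dy":0,"dz":0.006,"spin":0},
    {"dx":-0.02,"dy":0,"dz":0.006,"spin":0},
    {"dx":-0.02,"dy":0,"dz":0.006,"spin":0},
    {"dx":-0.02,"dy":0,"dz":0.006,"spin":0},
    {"dx":0,"dy":0,"dz":0,"spin":0},
    {"dx":0,"dy":0,"dz":0,"spin":0},
    {"dx":0,"dy":0,"dz":0,"spin":0}
  ]
}}

```text
time_s: 10.82
tool_pos: [497.0, -58.0, 181.9]
ee_rot: [0.665, 0.747, 0.001, -0.0]
contact_force: [0.2, -0.4, -1.4]
opening: 0.346
grip_force: 81.8
```

```bash
cat > chk.py <<'E'
from meas import *
s=get_state();p=s['tool_pos'];a=2*np.arctan2(s['ee_rot'][1],s['ee_rot'][0]);print(s['time_s'],p,np.degrees(a),s['grip_force'])
d=np.array([np.cos(a),np.sin(a)]);e=np.array([-d[1],d[0]])
t=avg('top',5);sc=avg('scene',5);np.save('pics/t2.npy',t,allow_pickle=True);np.save('pics/s2.npy',sc,allow_pickle=True)
for n,f in(('top',t),('scene',sc)):
    C=cloud(f);hsv=cv2.cvtColor(f['img'],cv2.COLOR_BGR2HSV);L=(C[...,:2]-p[:2])@d;W=(C[...,:2]-p[:2])@e;Z=C[...,2]
    b=(abs(W)<24)&(Z>150)&(Z<212)&(L<120)&(L>-225)
    print(n)
    for l in range(-220,100,8):
        k=b&(L>=l)&(L<l+8)
        if k.sum()>3: print((l,int(k.sum()),'W',np.percentile(W[k],[3,97]).round(1).tolist(),'z',np.percentile(Z[k],92).round(1),'L',L[k].min().round(1),L[k].max().round(1)))
v=np.hstack([cv2.resize(t['img'][190:260,290:430],(560,280),interpolation=2)])
v2=cv2.resize(sc['img'][105:205,215:355],(560,400),interpolation=2)
import sys;cv2.imwrite(f'pics/{sys.argv[1]}.png',np.vstack([v[:200+80],v2])[:600])
E
python3 chk.py chk1
```

```text
10.8167 [496.99667571 -57.97916903 181.88619003] 96.69751717871272 81.82994484901428
top
(-220, 67, 'W', [-13.1, 21.8], 'z', np.float64(201.5), 'L', np.float64(-220.0), np.float64(-212.1))
(-212, 59, 'W', [-12.0, 18.9], 'z', np.float64(203.4), 'L', np.float64(-211.9), np.float64(-204.2))
(-204, 69, 'W', [-14.2, 20.9], 'z', np.float64(204.0), 'L', np.float64(-203.9), np.float64(-196.1))
(-196, 65, 'W', [-13.2, 20.4], 'z', np.float64(204.8), 'L', np.float64(-196.0), np.float64(-188.1))
(-188, 90, 'W', [-12.8, 19.0], 'z', np.float64(202.8), 'L', np.float64(-188.0), np.float64(-181.4))
(-92, 48, 'W', [-15.3, 13.3], 'z', np.float64(203.8), 'L', np.float64(-90.5), np.float64(-84.0))
(-84, 54, 'W', [-14.1, 12.3], 'z', np.float64(201.9), 'L', np.float64(-84.0), np.float64(-76.1))
(60, 44, 'W', [-12.5, 12.1], 'z', np.float64(198.2), 'L', np.float64(60.2), np.float64(67.8))
(68, 54, 'W', [-14.0, 12.7], 'z', np.float64(198.7), 'L', np.float64(68.0), np.float64(75.8))
(76, 52, 'W', [-13.4, 11.8], 'z', np.float64(198.4), 'L', np.float64(76.1), np.float64(83.9))
(84, 16, 'W', [-13.0, 12.2], 'z', n
[... 1754 characters left out ...]
7), 'L', np.float64(29.0), np.float64(35.4))
(36, 28, 'W', [-13.8, 9.4], 'z', np.float64(202.5), 'L', np.float64(36.3), np.float64(43.7))
(44, 25, 'W', [-14.1, 8.4], 'z', np.float64(203.6), 'L', np.float64(44.6), np.float64(51.4))
(52, 33, 'W', [-14.1, 12.8], 'z', np.float64(201.1), 'L', np.float64(52.2), np.float64(60.0))
(60, 32, 'W', [-14.0, 12.6], 'z', np.float64(198.6), 'L', np.float64(60.3), np.float64(67.9))
(68, 29, 'W', [-14.3, 12.1], 'z', np.float64(199.1), 'L', np.float64(68.3), np.float64(75.9))
(76, 34, 'W', [-14.3, 12.6], 'z', np.float64(199.6), 'L', np.float64(76.1), np.float64(83.7))
(84, 34, 'W', [-13.5, 11.8], 'z', np.float64(199.0), 'L', np.float64(84.1), np.float64(88.6))
```

View pics/chk1.png

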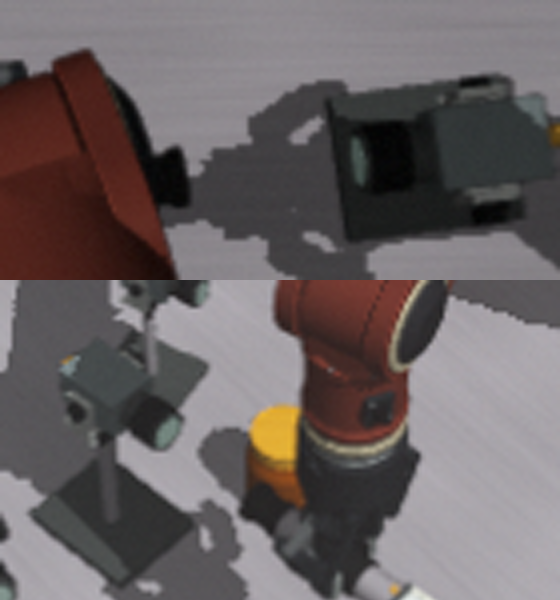

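The check view shows the eyepiece cup at crop (172,178) facing the lens at crop (358,160), with 90 mm left to go. The gripper hides most of the barrel. I recheck the tilt more robustly, using the head-top profile, the lens-barrel ridge and the glass normal.

```bash
cat > tilt.py <<'E'
from cam import *
d=np.array([-.112,.9937]);e=np.array([-d[1],d[0]]);o=np.array([516,-238.])
for n in('top1','t2','scene1','s2'):
    f=np.load(f'pics/{n}.npy',allow_pickle=True).item();C=cloud(f);im=cv2.cvtColor(f['img'],cv2.COLOR_BGR2HSV)
    L=(C[...,:2]-o)@d;W=(C[...,:2]-o)@e;Z=C[...,2]
    k=(abs(W)<14)&(L<-42)&(L>-95)&(Z>185)
    c=[(l,int((q:=k&(L>=l)&(L<l+7)).sum()),np.median(Z[q]).round(1)) for l in range(-95,-42,7) if (k&(L>=l)&(L<l+7)).any()];print(n,'head',c)
    k=(abs(W)<5)&(L<-2)&(L>-34)&(Z>190)
    print('  ridge',[(l,int((q:=k&(L>=l)&(L<l+4)).sum()),np.median(Z[q]).round(1)) for l in range(-34,0,4) if (k&(L>=l)&(L<l+4)).any()])
    g=(abs(W)<20)&(abs(L)<9)&(Z>160)&(Z<206)&(im[...,2]>70)&(im[...,1]>30)
    if g.sum()>8:
        A=np.c_[np.ones(g.sum()),Z[g]-187,W[g]];x=np.linalg.lstsq(A,L[g],rcond=None)[0];print('  glass n',g.sum(),'L at axis',x[0].round(1),'tilt',-x[1].round(3),'yaw',x[2].round(3),'Wmid',((W[g].min()+W[g].max())/2).round(1),W[g].min().round(1),W[g].max().round(1),'Z',Z[g].min().round(1),Z[g].max().round(1))
E
python3 tilt.py
```

```text
top1 head [(-95, 45, np.float64(203.1)), (-88, 45, np.float64(203.3)), (-81, 46, np.float64(203.6)), (-74, 44, np.float64(203.9)), (-67, 45, np.float64(204.1)), (-60, 47, np.float64(204.4)), (-53, 46, np.float64(204.5)), (-46, 24, np.float64(204.6))]
  ridge [(-34, 9, np.float64(200.4)), (-30, 9, np.float64(201.3)), (-26, 10, np.float64(202.8)), (-22, 9, np.float64(203.8)), (-18, 8, np.float64(203.4)), (-14, 11, np.float64(203.7)), (-10, 7, np.float64(203.6)), (-6, 10, np.float64(202.8))]
  glass n 25 L at axis -0.9 tilt 0.031 yaw 0.006 Wmid 1.6 -9.1 12.4 Z 176.2 198.3
t2 head [(-95, 45, np.float64(203.2)), (-88, 46, np.float64(202.9)), (-81, 44, np.float64(203.7)), (-74, 46, np.float64(204.2)), (-67, 47, np.float64(204.3)), (-60, 44, np.float64(204.2)), (-53, 45, np.float64(205.1)), (-46, 26, np.float64(204.3))]
  ridge [(-34, 9, np.float64(201.0)), (-30, 9, np.float64(200.7)), (-26, 10, np.float64(202.8)), (-22, 7, np.float64(203.9)), (-18, 9, np.float64(203.7)), (-14, 12, np.float64(203.7)), (-10, 9, np.float64(204.0)), (-6, 10, np.float64(202.5))]
  glass n 22 L at axis -0.9 tilt
[... 409 characters left out ...]
p.float64(205.1)), (-18, 5, np.float64(204.0)), (-14, 2, np.float64(205.9)), (-10, 4, np.float64(205.6)), (-6, 4, np.float64(204.1))]
s2 head [(-95, 12, np.float64(204.4)), (-88, 15, np.float64(203.9)), (-81, 15, np.float64(205.2)), (-74, 17, np.float64(205.3)), (-67, 15, np.float64(205.4)), (-60, 15, np.float64(205.3)), (-53, 14, np.float64(205.7)), (-46, 9, np.float64(206.3))]
  ridge [(-34, 5, np.float64(202.8)), (-30, 2, np.float64(200.8)), (-26, 3, np.float64(203.6)), (-22, 3, np.float64(204.5)), (-18, 4, np.float64(204.4)), (-14, 3, np.float64(205.1)), (-10, 4, np.float64(203.1)), (-6, 3, np.float64(204.6))]
  glass n 24 L at axis 1.0 tilt 0.012 yaw 0.0 Wmid 3.4 -8.1 14.9 Z 178.8 199.0
```

Tilt is confirmed at 0.03, so a level hold fits well. Final approach, done slowly.

Emit:
{"method": "carry_out", "body": {
  "rows": [
    {"dx":-0.01,"dy":-0.003,"dz":0,"spin":0},
    {"dx":-0.01,"dy":-0.003,"dz":0,"spin":0},
    {"dx":-0.01,"dy":0,"dz":0,"spin":0},
    {"dx":-0.01,"dy":0,"dz":0,"spin":0},
    {"dx":-0.01,"dy":0,"dz":0,"spin":0},
    {"dx":-0.01,"dy":0,"dz":0,"spin":0},
    {"dx":-0.01,"dy":0,"dz":0,"spin":0},
    {"dx":-0.01,"dy":0,"dz":0,"spin":0},
    {"dx":-0.01,"dy":0,"dz":0,"spin":0},
    {"dx":-0.01,"dy":0,"dz":0,"spin":0},
    {"dx":0,"dy":0,"dz":0,"spin":0},
    {"dx":0,"dy":0,"dz":0,"spin":0},
    {"dx":0,"dy":0,"dz":0,"spin":0},
    {"dx":0,"dy":0,"dz":0,"spin":0}
  ]
}}

```text
time_s: 12.48
tool_pos: [500.3, -118.2, 181.8]
ee_rot: [0.665, 0.747, 0.0, -0.0]
contact_force: [0.5, -0.4, -1.4]
opening: 0.349
grip_force: 81.8
```

```bash
python3 chk.py chk2 | grep -vE "^\((-?[0-9]|[1-5][0-9]),"
```

```text
12.4833 [ 500.25766566 -118.17244114  181.75997161] 96.70698134237857 81.82994842529297
top
(-220, 73, 'W', [-19.5, 20.4], 'z', np.float64(204.1), 'L', np.float64(-219.6), np.float64(-212.1))
(-212, 87, 'W', [-20.8, 21.5], 'z', np.float64(204.9), 'L', np.float64(-212.0), np.float64(-204.0))
(-204, 83, 'W', [-19.6, 22.4], 'z', np.float64(205.0), 'L', np.float64(-203.7), np.float64(-196.1))
(-196, 84, 'W', [-20.8, 21.3], 'z', np.float64(205.3), 'L', np.float64(-196.0), np.float64(-188.1))
(-188, 84, 'W', [-20.1, 22.3], 'z', np.float64(205.2), 'L', np.float64(-187.9), np.float64(-180.1))
(-180, 84, 'W', [-20.8, 20.7], 'z', np.float64(205.4), 'L', np.float64(-180.0), np.float64(-172.0))
(-172, 82, 'W', [-19.7, 21.0], 'z', np.float64(206.0), 'L', np.float64(-171.9), np.float64(-164.0))
(-164, 103, 'W', [-20.5, 20.4], 'z', np.float64(205.3), 'L', np.float64(-163.9), np.float64(-156.0))
(-156, 55, 'W', [-14.2, 14.9], 'z', np.float64(201.2), 'L', np.float64(-156.0), np.float64(-148.3))
(-148, 67, 'W', [-17.7, 16.3], 'z', np.float64(204.2), 'L', np.float64(-147.4), np.float64(-140.1))
(-140, 
[... 2227 characters left out ...]
.float64(-75.9), np.float64(-69.0))
(-68, 20, 'W', [-14.4, 6.6], 'z', np.float64(202.0), 'L', np.float64(-67.9), np.float64(-60.7))
(-60, 25, 'W', [-15.9, 10.0], 'z', np.float64(205.0), 'L', np.float64(-59.9), np.float64(-52.5))
(-52, 14, 'W', [-12.6, 0.9], 'z', np.float64(202.3), 'L', np.float64(-51.9), np.float64(-44.3))
(60, 29, 'W', [-14.4, 13.3], 'z', np.float64(199.0), 'L', np.float64(60.6), np.float64(68.0))
(68, 29, 'W', [-14.6, 10.4], 'z', np.float64(199.5), 'L', np.float64(68.3), np.float64(75.9))
(76, 32, 'W', [-14.2, 13.0], 'z', np.float64(199.1), 'L', np.float64(76.2), np.float64(84.0))
(84, 33, 'W', [-14.1, 11.2], 'z', np.float64(198.5), 'L', np.float64(84.1), np.float64(88.7))
```

View pics/chk2.png

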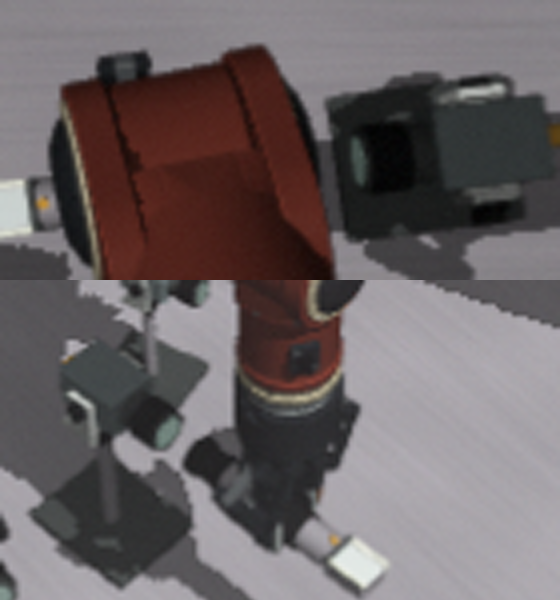

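The eyepiece sits at crop (205,455), about 30 mm in front of the lens at (165,430). It is centred to within about 2 mm both across and up, level with the tilt of 0.03, and the cover plate is on top. I hand it in.

```bash
python3 -c "
from bench import ticket,get_state
s=get_state();print(s['time_s'],s['qd'].round(3));print(ticket.sign_off())"
```

```text
12.9833 [ 0.001  0.     0.002 -0.002 -0.001 -0.     0.001]
the job is handed in; nothing more can be done
None
```

The job is handed in at about 13 s: the gripper holds the refractometer steady, eyepiece measured about 30 mm in front of the medium camera's lens, centred within about 2 mm, and level against a tilt of about 0.03 rad; no verdict came back.

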